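# Prop the slide dryer's hood open to air it

### The arm

A 6-joint arm with a two-finger parallel gripper is mounted at the origin on a cart in front of the work surface, level with it; the furniture and walls round the work are solid. World frame = base frame: x ahead of the robot, y to its left, z up, the work surface at z = 0. Lengths are in m, angles in degrees, forces in N, time in s.
With the tool pointing down it reaches from about 0.25 to 0.725 m from the base axis. Payload 9.7 kg.
Tool frame: the origin (TCP) lies at the very end of the fingers, on their centre line; the grasp point (between the pads) lies grasp_offset behind it (grasp_offset is the distance from the TCP to the grasp point, in m); z points along the fingers, y is the line along which they close (so a half turn about z gives the same grasp; the last joint's range is limited). The gripper opens to 85 mm and grips with 20 to 120 N. Pads are 22 mm wide; open, the fingers measure 114 mm over their backs; the gripper's body (76 mm by 85 mm) begins 54 mm behind the grasp point. The pads swing forward as they close: fully open they stand 13 mm farther back than shut.
Start: joints at [-72.594, 4.979, 10.078, 95.1, 0, 90], TCP at [0.165, -0.525, 0.231] pointing down, gripper open.
Joint ranges: [-179.16, 179.16], [-48.56, 103.87], [-65.8, 70.77], [-126.05, 130.52], [-82.76, 87.17], [-180, 180]. Speed limits (degrees/s): [127.2, 127.2, 147.25, 180, 180, 180].

### API

Orientations are given as [roll, pitch, yaw] about the fixed x, y, z axes, in that order (R = Rz(yaw) Ry(pitch) Rx(roll)).
In Python, from workcell import get_obs, camera, calibration, job_done, recognise, cut_out, mark_of, grasp_offset gives the robot as it stands.
- The arm moves only by the tool servo_tool, never from a script. Its argument "moves" is a list of rows, each a list of 3 entries, a list of its own where there are three numbers: the turn, a rotation vector about the tool's x, y, z in degrees, then the shift along the tool's x, y, z in m, then the opening in per cent of the stroke, from 0 (shut) to 100 (fully open). In form: [[[ax, ay, az], [x, y, z], claw], ...]. A call has 1 to 12 rows; each row shifts and turns the commanded pose from where the row before left it, along the tool's axes as they then stand; what a row does not reach is not made up. A row lasts 1/10 s, in which the tool goes at most 50 mm and 8.59 degrees, less where a joint would pass 70% of its speed; a pose out of reach is approached as far as the arm can. A call is refused whole if a number of a shift passes 0.05 or a number of a turn 8.59, either way. A call with a gripper value outside its range is refused whole. The fingers move at their own pace and stop on an object; "force" is the grip in N (left out, the last holds). Time passes only in rows, so rows that do not move let the fingers close. It gives the time, the measured TCP pose, the force, the opening and the grip force at its end, in the units of the state.
- get_obs(): the state, without advancing time (a new reading comes with each control period).
- camera(name): name is "side" or "top"; returns (picture, depth): 384x512x3 uint8, red, green, blue; 384x512 float32, m along the optical axis (not along the pixel's ray), 0 where there is no reading.
- calibration(name): a dict with "camera_matrix" (3x3 intrinsics, pixels), "dist" ([k1, k2, p1, p2, k3] as OpenCV has them; the pictures are not rectified), "R" (3x3) and "t" (3): a world point X has camera coordinates R X + t. Camera axes: x right, y down, z forward; pixel columns grow to the right and rows downward; lengths in m; the calibration is good to about 2 mm. A picture is of the moment at which its call begins. calibration takes no time and is no camera call.
- job_done(): hands the job in; it is judged then, once.
Trained networks look in the newest picture that a camera, given by its name, has taken for a name from the list of things; names that differ only in an ending like _2 or _b are one class to them, and where a whole thing is asked for, a point or a joint stands for the part that bears it (a point fixed in the world has none). Each returns a list of dicts, best first, with "score" (0 to 1); they miss things now and then, are a little off and sometimes report something else, mostly with a low value. They report only what shows in the picture. A call takes as long as a camera call.
- recognise(name, camera): "xyz" ([x, y, z] in m, in the coordinates of the camera as it stood for that picture, good to about 4 mm: the middle of the surface that is visible of it).
- cut_out(name, camera): "mask" (384x512 bool, what is visible of it).
- mark_of(name, camera): "xyz" ([x, y, z] in m, in the coordinates of the camera as it stood for that picture, good to about 4 mm: a listed point, or the origin of a listed thing).
The state is a dict: "time": time; "q": joint angles; "qd": joint speeds; "joint_efforts": joint torques, N m; "ee_pos": TCP position; "tcp_rot": TCP orientation; "wrist_force": force on the tool from outside, world axes, zero at the start; "torque": the same for the moment, N m; "opening": finger opening in m; "grasp_force": force on a finger pad.
Only numpy, scipy, OpenCV 4.12 (cv2) and the standard library are available. Lean on these libraries where they do the work, as an engineer would, in place of code of your own. Each camera call takes 0.05 s, during which the arm holds its last target. There are 200 camera calls.

### The job

Air the slide dryer: first pull its red stop knob fully out so that the fan stops, and leave it out while you raise the hood all the way back, swing the prop rod up by its orange lever and lower the hood onto it until the rod's ball sits in the red socket and carries the hood. Only then push the stop knob fully home again, and leave the dryer standing propped open. Do not shift or tip the things standing round it.

Things in the scene. Friction and masses are not known exactly. Their poses are not given: they have to be found in the camera images.
- dryer: The fixed slide dryer. Origin: under the centre of its chamber, on the worktop; x points to its back (away from the handle), y to the console, z up. White chamber 170 (x) x 220 (y) x 80 high, open on top under the hood; grey console 170 x 80 x 64 high along its +y side (y 110 to 190 mm). On its -y side the prop rod lies 20 mm off the wall. It may stand turned by up to 0.3 rad.
- hood_hinge (a point): Middle of the hood's hinge line, which runs along the dryer's y at the rear top edge: (89, 0, 80) mm from the dryer's origin. Fixed.
- hood (a joint): Hood angle in rad: 0 shut, 1.43 = fully back (end stop). The hood (0.4 kg) is a white frame with a clear window, 174 mm from hinge to front edge, 220 mm wide, 26 mm thick. Its hinge is stiff: above about 1.25 rad it stays where it is left, below about 1.1 rad it sinks shut by itself unless the rod holds it. Lifting at the bar takes about 3 N. Held by the rod it stands at about 0.91 rad.
- hood_bar (a point): Middle of the hood's round steel bar handle: bar 10 mm thick, 110 mm long along the dryer's y, held by a leg at each end, 40 mm in front of the hood's front edge (clear gap 35 mm). Shut, it lies 94 mm above the worktop; it is 214 mm from the hinge line towards the front and 14 mm above it (hood shut) and goes round the hinge with the hood; fully back it is about 290 mm up and stands above the hood's edge.
- socket (a point): Seat in the red V-shaped socket on the hood's -y side: where the centre of the rod's ball lies when seated. In the shut hood it is 150 mm in front of the hinge line, 12 mm above it and 130 mm to -y of the dryer's middle. The V opens downward with 90 degrees between its faces (mouth about 30 mm wide) and catches the ball when the hood comes down with the rod at 1.03 rad to its end stop.
- rod_pivot (a point): Pivot of the prop rod, (-75.5, -130, 50) mm from the dryer's origin; its axis is the dryer's y. Fixed.
- prop_rod (a joint): Prop rod angle in rad: 0 = lying level, pointing to the dryer's back; grows as the tip swings up and towards the front; 1.105 = end stop, still leaning back a little; seated in the socket it reads about 1.09. Stiff pivot (0.05 N m): it stays where it is left. It starts anywhere from 0 to 0.3 rad.
- rod_tip (a point): Centre of the 14 mm steel ball at the end of the prop rod (rod 9 mm thick, 176 mm from pivot to ball), in the plane y = -130 mm of the dryer.
- lever_end (a point): End of the rod's orange lever, middle of its width. The lever is a flat paddle 75 mm long from the pivot, 34 mm wide along y (dryer y = -144 to -178 mm, so outside the rod), 8 mm thick, fixed to the rod 0.96 rad (55 degrees) ahead of it: with the rod lying it leans back 35 degrees from upright, with the rod up it leans about 30 degrees to the front. Pushing the lever's back face towards the dryer's front (-x) swings the rod up; about 2 N.
- stop_knob (a joint): Stop knob travel in m: 0 = pushed home, 0.014 = fully out (end stop). It slides straight up out of the console; stiff (4 N), it stays where it is left.
- knob_top (a point): Middle of the top of the red stop knob on the console, 100 mm above the worktop when home. Round head 32 mm across and 18 mm tall on a 16 mm neck 14 mm long; (-55, 165) mm from the dryer's origin.
- swab_jar: Bystander: grey lidded swab jar, 70 mm across, 110 high; origin under its centre. It, the amber bottle and the two cups stand in any order at four places round the dryer: two by its -y side, one by the console's outer side, one in front of the console.
- bottle_amber: Bystander: amber dropper bottle, 33 mm across, 111 high; origin under its centre.
- sample_cup_0: Bystander: sample cup with orange lid, 58 mm across, 61 high; origin under its centre.
- sample_cup_1: Bystander: sample cup with blue lid, 58 mm across, 61 high; origin under its centre.
- timer: Bystander: white countdown timer, 64 x 62 x 18 mm, beside the console; origin under its centre.

How it is judged (in metres and radians):
On the way, in this order (a step that is already met when the one before it is completed fails the run):
1. the stop knob is pulled out, the hood still shut (value of joint stop_knob above 0.01 m and value of joint hood below 0.1 rad), for 0.2 s.
2. the hood is raised right back, the knob still out (value of joint stop_knob above 0.01 m and value of joint hood above 1.2 rad), for 0.2 s.
3. the prop rod is swung up under the raised hood (value of joint stop_knob above 0.01 m and value of joint prop_rod above 1 rad and value of joint hood above 0.95 rad), for 0.2 s.
4. the hood rests on the rod, its ball in the socket, the knob still out (distance between rod_tip and socket below 0.008 m and value of joint hood between 0.82 and 1 rad and value of joint prop_rod above 1 rad and value of joint stop_knob above 0.01 m), for 0.2 s.
At the end, for the whole second after the job is handed in: The rod's ball rests in the hood's socket (within 8 mm of its seat) and bears the hood, the hood still at 0.82 to 1.0 rad, the rod above 1.0 rad, and the stop knob is pushed home (under 3 mm out) (distance between rod_tip and socket below 0.008 m and value of joint hood between 0.82 and 1 rad and value of joint prop_rod above 1 rad and value of joint stop_knob below 0.003 m and velocity of joint hood between -0.05 and 0.05 rad/s and contact force between prop_rod and hood above 0.1 N); the robot touches nothing.
It fails at once if a bystander is shifted more than 30 mm or tipped (distance of any of swab_jar, bottle_amber, sample_cup_0, sample_cup_1, timer from where it was at the start of the episode above 0.03 m or angle between any of swab_jar, bottle_amber, sample_cup_0, sample_cup_1, timer's own z axis and vertical above 0.5 rad).
It also fails if it takes over 64 s, if anything falls off the work surface, if the arm or the gripper's body presses on something with over 40 N, if the wrist force passes 120 N, or if a joint passes its speed limit or range.

## Working session

There is one attempt and no reset: what is moved stays moved. The work goes in short steps, Python scripts to look and compute and a tool call to move; the robot and the scene stay as the last step left them, time stands still between calls to the robot, and variables do not carry over. Pictures are saved under pics/ and viewed, at most 10 in all, crops included, and the job is handed in when it is done.

Besides the shell and the picture viewer there is one more tool, called after ">>>" as a command line: name --argument value ..., lists and objects as JSON in quotes. servo_tool: Moves the arm, as the interface text tells. Its arguments: {"type":"object","properties":{"moves":{"type":"array"},"force":{"type":"number"}},"required":["moves"]}

```bash
mkdir -p pics; ls; cat > h.py <<'E'
import numpy as np, cv2
from workcell import *
def w(name,cam,fn=mark_of):
    c=calibration(cam);R=np.array(c['R']);t=np.array(c['t'])
    return [(round(d['score'],2),np.round(R.T@(np.array(d['xyz'])-t),4)) for d in fn(name,cam)[:3]]
E
python3 - <<'E'
from h import *
o=get_obs();print(o['time'],o['ee_pos'],o['tcp_rot'],o['opening'],grasp_offset)
ims=[]
for c in('top','side'):
    p,d=camera(c);cv2.imwrite(f'pics/{c}0.png',p[:,:,::-1])
    for n in['dryer','hood_hinge','hood_bar','knob_top','rod_pivot','rod_tip','lever_end','swab_jar','bottle_amber','sample_cup_0','sample_cup_1','timer']:
        print(c,n,w(n,c))
print(get_obs()['time'])
E
```

```text
pics
0.0 [ 0.16446506 -0.52457953  0.23056433] [-1.79921166e+02 -2.53756203e-04  1.74068974e+01] 0.08554252582710034 0.0187
top dryer [(0.76, array([0.5889, 0.0457, 0.0037]))]
top hood_hinge [(0.67, array([0.6738, 0.0192, 0.0822]))]
top hood_bar [(0.6, array([0.4679, 0.0769, 0.0889]))]
top knob_top [(0.59, array([0.5767, 0.2162, 0.0987])), (0.48, array([ 0.4865, -0.0606,  0.0507]))]
top rod_pivot [(0.76, array([ 0.4845, -0.0641,  0.0479]))]
top rod_tip [(0.84, array([ 0.6462, -0.1048,  0.0922])), (0.63, array([ 0.4985, -0.067 ,  0.0899]))]
top lever_end [(0.85, array([ 0.5038, -0.1015,  0.1242])), (0.4, array([0.6761, 0.0204, 0.0816]))]
top swab_jar [(0.58, array([ 0.4694, -0.1689,  0.    ]))]
top bottle_amber [(0.47, array([0.6058, 0.2983, 0.0007])), (0.31, array([ 0.4965, -0.0673,  0.0912]))]
top sample_cup_0 [(0.66, array([ 0.3764, -0.1263,  0.0031])), (0.56, array([ 0.4773,  0.2347, -0.0015]))]
top sample_cup_1 [(0.66, array([ 0.3764, -0.1263,  0.0031])), (0.56, array([ 0.4773,  0.2347, -0.0015]))]
top timer [(0.56, array([ 0.7263,  0.2702, -0.0026]))]
side dryer [(0.63, array([ 0.589 ,  0.0448, -0.0035]))]
side hood_hinge [(0.93, array([0.673 , 0.0216, 0.083 ]))]
side hood_bar [(0.89, array([0.4743, 0.0739, 0.091 ]))]
side knob_top [(0.55, array([0.5717, 0.2135, 0.0997]))]
side rod_pivot [(0.56, array([ 0.4821, -0.0589,  0.0484]))]
side rod_tip []
side lever_end [(0.59, array([ 0.5001, -0.1018,  0.122 ]))]
side swab_jar [(0.55, array([ 0.4681, -0.1686,  0.0033]))]
side bottle_amber [(0.58, array([0.6057, 0.3019, 0.0022]))]
side sample_cup_0 [(0.83, array([ 0.47  ,  0.2307, -0.0031])), (0.53, array([ 0.3797, -0.133 , -0.0012]))]
side sample_cup_1 [(0.83, array([ 0.47  ,  0.2307, -0.0031])), (0.53, array([ 0.3797, -0.133 , -0.0012]))]
side timer [(0.63, array([0.7255, 0.2776, 0.0012])), (0.58, array([0.6119, 0.3032, 0.0037]))]
1.3
```

View pics.

```bash
python3 - <<'E'
import numpy as np
from scipy.optimize import least_squares
L=np.array([[0,0],[89,0],[-125,0],[-55,165],[-75.5,-130]])/1e3
W=np.array([[.589,.045],[.6735,.0205],[.4715,.0755],[.5742,.2148],[.4833,-.0615]])
def T(p,L):c,s=np.cos(p[2]),np.sin(p[2]);return L@np.array([[c,s],[-s,c]])+p[:2]
r=least_squares(lambda p:(T(p,L)-W).ravel(),[.589,.045,-.2]);print(r.x,np.degrees(r.x[2]),r.fun.round(4))
print(T(r.x,L).round(4))
O={'jar':(.4687,-.1688),'cupA':(.378,-.13),'cupB':(.4735,.233),'bot':(.6058,.30),'timer':(.726,.274),'lev':(.502,-.1017)}
c,s=np.cos(r.x[2]),np.sin(r.x[2])
for k,v in O.items(): print(k,((np.array(v)-r.x[:2])@np.array([[c,-s],[s,c]])).round(4))
import cv2
cv2.imwrite('pics/a.png',np.hstack([cv2.imread('pics/top0.png')[:, :],cv2.imread('pics/side0.png')])[:, :]) if 0 else None
E
```

```text
[ 0.58879498  0.04376212 -0.25252157] -14.468420066719405 [-0.0002 -0.0012  0.0015  0.001  -0.0037 -0.0005  0.0026  0.0025 -0.0001
 -0.0018]
[[ 0.5888  0.0438]
 [ 0.675   0.0215]
 [ 0.4678  0.075 ]
 [ 0.5768  0.2173]
 [ 0.4832 -0.0633]]
jar [-0.0632 -0.2358]
cupA [-0.1607 -0.2209]
cupB [-0.1589  0.1544]
bot [-0.0476  0.2524]
timer [0.0753 0.2572]
lev [-0.0477 -0.1625]
```

View pics/top0.png

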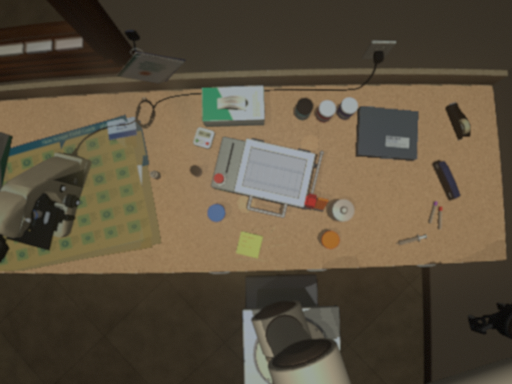

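View pics/side0.png

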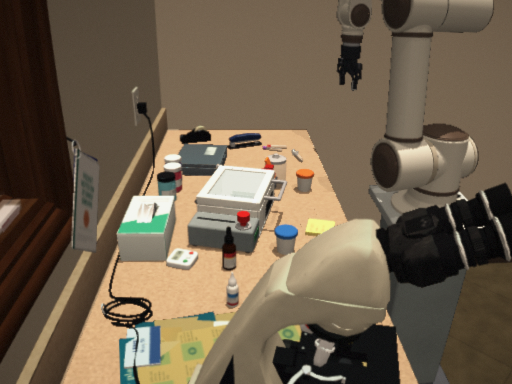

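```bash
cat >> h.py <<'E'
from scipy.spatial.transform import Rotation as Ro
P=np.array([.5888,.0438]);YAW=-14.47
def d2w(x,y,z): # dryer mm -> world m
    v=Ro.from_euler('z',YAW,degrees=True).apply([x/1e3,y/1e3,z/1e3]);return v+[*P,0]
def w2d(p): return Ro.from_euler('z',-YAW,degrees=True).apply(np.array(p)-[*P,0])*1e3
def tool(tilt=0,yaw=YAW+90): # tool down, then tilted about dryer y: tilt>0 = tool z leans to dryer +x
    down=Ro.from_euler('xyz',[180,0,yaw],degrees=True)
    return Ro.from_euler('z',YAW,degrees=True)*Ro.from_euler('y',-tilt,degrees=True)*Ro.from_euler('z',-YAW,degrees=True)*down
def plan(way,start=None,vmax=.048):
    """way: list of (pos,Rot,claw[,n])"""
    if start is None:
        o=get_obs();p=np.array(o['ee_pos']);R=Ro.from_euler('xyz',o['tcp_rot'],degrees=True)
    else: p,R=start
    rows=[]
    for wp in way:
        q,S,cl=wp[:3];q=np.array(q)
        n=wp[3] if len(wp)>3 else int(max(1,np.ceil(np.linalg.norm(q-p)/vmax),np.ceil(np.degrees((R.inv()*S).magnitude())/8.3)))
        for i in range(n):
            k=n-i
            rv=np.round(np.degrees((R.inv()*S).as_rotvec())/k,1); sh=np.round(R.inv().apply(q-p)/k,3)
            rows.append([rv.tolist(),sh.tolist(),cl]); p=p+R.apply(sh); R=R*Ro.from_rotvec(np.radians(rv))
    for i in range(0,len(rows),12): print(str(rows[i:i+12]).replace(' ','').replace('.0,','.0,').replace('-0.0,','0,').replace('0.0,','0,').replace('0.0]','0]'))
    print('end',p.round(4),w2d(p).round(1))
    return p,R
def st():
    o=get_obs();print(round(o['time'],2),o['ee_pos'].round(4),w2d(o['ee_pos']).round(1),o['tcp_rot'].round(1),'F',np.round(o['wrist_force'],1),'op',round(o['opening'],4),'g',np.round(o['grasp_force'],1),'q',np.round(o['q'],0))
E
python3 - <<'E'
from h import *
st()
a=d2w(-55,165,160);print(a)
plan([(a,tool(),70)])
E
```

```text
1.3 [ 0.1645 -0.5248  0.2313] [-268.8 -656.6  231.3] [-180.    -0.    17.4] F [0.1 0.1 0.4] op 0.0851 g 0.0 q [-73.   5.  10.  95.   0.  90.]
[0.57677373 0.21730899 0.16      ]
[[[0,0,-3.2],[0.034,-0.032,0.004],70],[[0,0,-3.2],[0.036,-0.031,0.004],70],[[0,0,-3.2],[0.038,-0.028,0.004],70],[[0,0,-3.2],[0.039,-0.026,0.004],70],[[0,0,-3.2],[0.041,-0.024,0.004],70],[[0,0,-3.2],[0.042,-0.022,0.004],70],[[0,0,-3.2],[0.043,-0.02,0.004],70],[[0,0,-3.2],[0.044,-0.017,0.004],70],[[0,0,-3.3],[0.045,-0.015,0.004],70],[[0,0,-3.2],[0.046,-0.012,0.004],70],[[0,0,-3.3],[0.046,-0.009,0.004],70],[[0,0,-3.2],[0.047,-0.007,0.004],70]]
[[[0,0,-3.3],[0.047,-0.004,0.004],70],[[0,0,-3.2],[0.047,-0.001,0.004],70],[[0,0,-3.3],[0.047,0.001,0.004],70],[[0,0,-3.2],[0.047,0.004,0.004],70],[[0,0,-3.3],[0.046,0.006,0.004],70],[[0,0,-3.2],[0.046,0.01,0.003],70]]
end [0.5772 0.2171 0.1603] [-54.5 164.9 160.3]
```

>>> servo_tool --moves '[[[0,0,-3.2],[0.034,-0.032,0.004],70],[[0,0,-3.2],[0.036,-0.031,0.004],70],[[0,0,-3.2],[0.038,-0.028,0.004],70],[[0,0,-3.2],[0.039,-0.026,0.004],70],[[0,0,-3.2],[0.041,-0.024,0.004],70],[[0,0,-3.2],[0.042,-0.022,0.004],70],[[0,0,-3.2],[0.043,-0.02,0.004],70],[[0,0,-3.2],[0.044,-0.017,0.004],70],[[0,0,-3.3],[0.045,-0.015,0.004],70],[[0,0,-3.2],[0.046,-0.012,0.004],70],[[0,0,-3.3],[0.046,-0.009,0.004],70],[[0,0,-3.2],[0.047,-0.007,0.004],70]]' --force 60

```text
time: 2.5
ee_pos: [0.4407, -0.0271, 0.1834]
tcp_rot: [180.0, -0.0, 56.2]
wrist_force: [1.8, -1.4, 1.1]
opening: 0.0597
grasp_force: 0.0
```

>>> servo_tool --moves '[[[0,0,-3.3],[0.047,-0.004,0.004],70],[[0,0,-3.2],[0.047,-0.001,0.004],70],[[0,0,-3.3],[0.047,0.001,0.004],70],[[0,0,-3.2],[0.047,0.004,0.004],70],[[0,0,-3.3],[0.046,0.006,0.004],70],[[0,0,-3.2],[0.046,0.01,0.003],70],[[0,0,0],[0,0,0],70]]'

```text
time: 3.2
ee_pos: [0.5783, 0.2212, 0.1571]
tcp_rot: [-179.8, 0.1, 75.8]
wrist_force: [-1.4, -1.3, -0.8]
opening: 0.06
grasp_force: 0.0
```

```bash
python3 - <<'E'
from h import *
st()
camera('side');print(w('knob_top','side'))
plan([(d2w(-55,165,73),tool(),70,5)])
E
```

```text
3.2 [0.5783 0.2212 0.1571] [-54.5 169.2 157.1] [-1.798e+02  1.000e-01  7.580e+01] F [-1.4 -1.3 -0.8] op 0.06 g 0.0 q [ 21.  14.  12.  88.   0. 125.]
[(0.46, array([0.5747, 0.2119, 0.0997]))]
[[[0,0,0],[0,0,0.017],70],[[0,0,0],[0,0,0.017],70],[[0,0,0],[0,0,0.017],70],[[0,0,0],[0,0,0.018],70],[[-0.1,0.1,0],[0,0,0.017],70]]
end [0.5769 0.2177 0.0732] [-55.  165.4  73.2]
```

>>> servo_tool --moves '[[[0,0,0],[-0.002,0,0.017],70],[[0,0,0],[0,0,0.017],70],[[0,0,0],[0,0,0.017],70],[[0,0,0],[0,0,0.018],70],[[0,0,0],[0,0,0.017],70],[[0,0,0],[0,0,0],0],[[0,0,0],[0,0,0],0],[[0,0,0],[0,0,0],0],[[0,0,0],[0,0,0],0],[[0,0,0],[0,0,0],0]]' --force 60

```text
time: 4.3
ee_pos: [0.5755, 0.2144, 0.0757]
tcp_rot: [-179.9, 0.0, 75.5]
wrist_force: [-9.0, -2.7, 2.3]
opening: 0.0296
grasp_force: 59.8
```

>>> servo_tool --moves '[[[0,0,0],[0,0,-0.003],0],[[0,0,0],[0,0,-0.003],0],[[0,0,0],[0,0,-0.003],0],[[0,0,0],[0,0,-0.003],0],[[0,0,0],[0,0,-0.002],0],[[0,0,0],[0,0,-0.001],0],[[0,0,0],[0,0,0],0],[[0,0,0],[0,0,0],0]]'

```text
time: 5.1
ee_pos: [0.5755, 0.2144, 0.0898]
tcp_rot: [-179.9, 0.1, 75.5]
wrist_force: [-6.7, -1.0, -4.3]
opening: 0.0297
grasp_force: 60.9
```

>>> servo_tool --moves '[[[0,0,0],[0,0,-0.001],0],[[0,0,0],[0,0,-0.001],0],[[0,0,0],[0,0,0],0],[[0,0,0],[0,0,0],0]]'

```text
time: 5.5
ee_pos: [0.5754, 0.2144, 0.0899]
tcp_rot: [-179.8, 0.1, 75.5]
wrist_force: [-6.3, -2.1, -17.4]
opening: 0.0298
grasp_force: 61.3
```

```bash
python3 - <<'E'
from h import *
st()
camera('side');print(w('knob_top','side'))
E
```

```text
5.5 [0.5754 0.2144 0.0899] [-55.6 161.9  89.9] [-1.798e+02  1.000e-01  7.550e+01] F [ -6.3  -2.1 -17.4] op 0.0298 g 61.3 q [ 20.  13.   4.  81.  -0. 125.]
[(0.62, array([0.5766, 0.2154, 0.1115]))]
```

```bash
python3 - <<'E'
from h import *
o=get_obs();p=o['ee_pos'];b=d2w(-123,0,150)
plan([(p,tool(),70,3),(p+[0,0,.08],tool(),70,4),(b,tool(),41)])
E
```

```text
[[[-0.1,0,-0],[0,0,0],70],[[0,0.1,-0],[0,0,0],70],[[-0.1,0,-0],[0,0,0],70],[[0,0,-0],[0,0,-0.02],70],[[0,0,-0],[0,0,-0.02],70],[[0,0,-0],[0,0,-0.02],70],[[0,0,-0],[0,0,-0.02],70],[[0,0,-0],[-0.04,-0.017,0.005],41],[[0,0,-0],[-0.041,-0.017,0.005],41],[[0,0,-0],[-0.04,-0.017,0.005],41],[[0,0,-0],[-0.041,-0.016,0.005],41]]
end [0.47   0.0744 0.15  ] [-122.7   -0.   150. ]
```

>>> servo_tool --moves '[[[0,0,0],[0,0,0],70],[[0,0,0],[0,0,0],70],[[0,0,0],[0,0,0],70],[[0,0,0],[0,0,-0.02],70],[[0,0,0],[0,0,-0.02],70],[[0,0,0],[0,0,-0.02],70],[[0,0,0],[0,0,-0.02],70],[[0,0,0],[-0.04,-0.017,0.005],41],[[0,0,0],[-0.041,-0.017,0.005],41],[[0,0,0],[-0.04,-0.017,0.005],41],[[0,0,0],[-0.041,-0.016,0.005],41],[[0,0,0],[0,0,0],41]]'

```text
time: 6.8
ee_pos: [0.4693, 0.0723, 0.1523]
tcp_rot: [179.9, 0.0, 75.4]
wrist_force: [1.7, 0.5, 0.3]
opening: 0.0347
grasp_force: 0.0
```

```bash
python3 - <<'E'
from h import *
st()
p,_=camera('side');print(w('knob_top','side'),w('hood_bar','side'));cv2.imwrite('pics/s1.png',cv2.resize(p[130:290,150:370,::-1],None,fx=3,fy=3))
camera('top');print(w('hood_bar','top'))
E
```

```text
6.8 [0.4693 0.0723 0.1523] [-122.8   -2.3  152.3] [179.9   0.   75.4] F [1.7 0.5 0.3] op 0.0347 g 0.0 q [  9.  -6. -10.  86.  -0. 113.]
[(0.76, array([0.5743, 0.2142, 0.1122])), (0.55, array([ 0.4848, -0.0628,  0.0514])), (0.51, array([ 0.3761, -0.132 , -0.0043]))] [(0.86, array([0.4726, 0.0749, 0.0933])), (0.42, array([ 0.4807, -0.0597,  0.0498]))]
[]
```

View pics/s1.png

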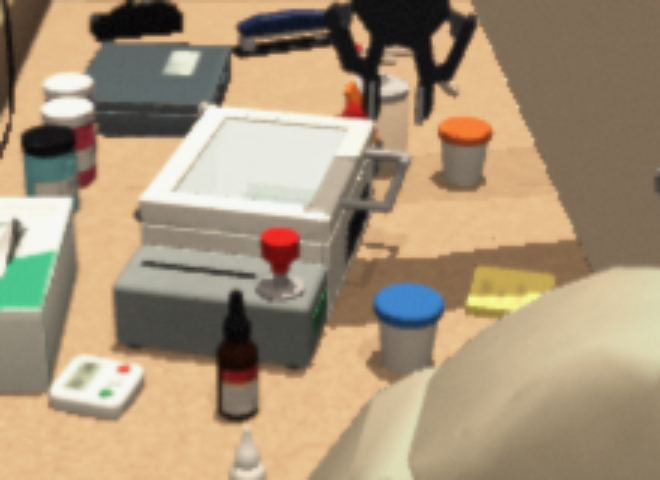

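>>> servo_tool --moves '[[[0,0,0],[0,0,0.02],41],[[0,0,0],[0,0,0.02],41],[[0,0,0],[0,0,0.02],41],[[0,0,0],[0,0,0.017],41],[[0,0,0],[0,0,0],0],[[0,0,0],[0,0,0],0],[[0,0,0],[0,0,0],0],[[0,0,0],[0,0,0],0]]' --force 25

```text
time: 7.85
ee_pos: [0.4675, 0.0765, 0.0736]
tcp_rot: [-179.5, 0.0, 75.6]
wrist_force: [-19.5, 6.5, -0.8]
opening: 0.0086
grasp_force: 27.6
```

```bash
cat >> h.py <<'E'
def bar(h): # bar centre in dryer mm at hood angle h
    a=h+np.arctan2(14,214);r=np.hypot(14,214);return np.array([89-r*np.cos(a),0,80+r*np.sin(a)])
def hold(h,tilt,y=0,go=18.7,off=(0,0,0)): # TCP pose holding the bar
    S=tool(tilt);b=bar(h)+np.array(off);return d2w(b[0],y,b[2])+S.apply([0,0,go/1e3]),S
def arc(h0,h1,t0,t1,n,y,claw=0,**k):
    return [(*hold(h0+(h1-h0)*i/n,t0+(t1-t0)*i/n,y,**k),claw,1) for i in range(1,n+1)]
E
python3 - <<'E'
from h import *
st()
print(hold(0,0,-2)[0])
plan(arc(0,1.43,0,50,24,-2))
E
```

```text
7.85 [0.4675 0.0765 0.0736] [-125.6    1.3   73.6] [-179.5    0.    75.6] F [-19.5   6.5  -0.8] op 0.0086 g 27.6 q [  9.  -5. -17.  78.   0. 114.]
[0.46726543 0.07309757 0.0753    ]
[[[-2.6,0,0.1],[-0.003,0.002,-0.014],0],[[-2.1,0,-0],[0,0.003,-0.013],0],[[-2.1,0,-0],[0,0.005,-0.012],0],[[-2.1,0,-0],[0,0.005,-0.012],0],[[-2.1,0,-0],[0,0.007,-0.011],0],[[-2.0,0,-0],[0,0.007,-0.011],0],[[-2.1,0,-0],[0,0.009,-0.01],0],[[-2.1,0,-0],[0,0.01,-0.009],0],[[-2.1,0,-0],[0,0.01,-0.009],0],[[-2.1,0,-0],[0,0.011,-0.007],0],[[-2.1,0,-0],[0,0.012,-0.006],0],[[-2.0,0,-0],[0,0.012,-0.006],0]]
[[[-2.1,0,-0],[0,0.013,-0.004],0],[[-2.1,0,-0],[0,0.013,-0.003],0],[[-2.1,0,-0],[0,0.014,-0.001],0],[[-2.1,0,-0],[0,0.013,-0.001],0],[[-2.1,0,-0],[0,0.013,0.001],0],[[-2.0,0,-0],[0,0.014,0.002],0],[[-2.1,0,-0],[0,0.013,0.003],0],[[-2.1,0,-0],[0,0.012,0.004],0],[[-2.1,0,-0],[0,0.013,0.006],0],[[-2.1,0,-0],[0,0.011,0.006],0],[[-2.1,0,-0],[0,0.011,0.008],0],[[-2.0,0,-0],[0,0.01,0.009],0]]
end [0.6728 0.0204 0.2812] [ 87.2  -1.7 281.2]
```

>>> servo_tool --moves '[[[-2.4,0,0],[0,0,-0.013],0],[[-2.1,0,0],[0,0.003,-0.013],0],[[-2.1,0,0],[0,0.004,-0.012],0],[[-2.1,0,0],[0,0.005,-0.012],0],[[-2.1,0,0],[0,0.007,-0.011],0],[[-2.0,0,0],[0,0.007,-0.011],0],[[-2.1,0,0],[0,0.009,-0.01],0],[[-2.1,0,0],[0,0.01,-0.009],0],[[-2.1,0,0],[0,0.01,-0.009],0],[[-2.1,0,0],[0,0.011,-0.007],0],[[-2.1,0,0],[0,0.012,-0.006],0],[[-2.0,0,0],[0,0.012,-0.006],0]]'

```text
time: 9.05
ee_pos: [0.5354, 0.0591, 0.2161]
tcp_rot: [154.6, -0.0, 75.6]
wrist_force: [1.9, 0.3, -2.2]
opening: 0.009
grasp_force: 25.6
```

```bash
python3 - <<'E'
from h import *
st()
print(hold(.715,25,0)[0])
plan(arc(.715,1.44,25,50,13,0))
E
```

```text
9.05 [0.5354 0.0591 0.2161] [-55.5   1.5 216.1] [154.6  -0.   75.6] F [ 1.9  0.3 -2.2] op 0.009 g 25.6 q [ 12. -21. -19.  69. -11. 114.]
[0.53505245 0.05767004 0.21392548]
[[[-1.5,-0.1,0],[-0.001,0.011,-0.002],0],[[-1.9,0,0],[0,0.012,-0.003],0],[[-1.9,0,0],[0,0.013,-0.001],0],[[-2.0,0,0],[0,0.012,-0.001],0],[[-1.9,0,0],[0,0.013,0],0],[[-1.9,0,0],[0,0.012,0.002],0],[[-1.9,0,0],[0,0.013,0.002],0],[[-1.9,0,0],[0,0.012,0.004],0],[[-2.0,0,0],[0,0.012,0.004],0],[[-1.9,0,0],[0,0.011,0.006],0],[[-1.9,0,0],[0,0.01,0.006],0],[[-1.9,0,0],[0,0.011,0.007],0]]
[[[-2.0,0,0],[0,0.009,0.009],0]]
end [0.6758 0.0218 0.2817] [ 89.7   0.5 281.7]
```

Forces are small; continuing.

>>> servo_tool --moves '[[[-1.7,0,0],[0,0.012,-0.003],0],[[-1.9,0,0],[0,0.012,-0.003],0],[[-1.9,0,0],[0,0.013,-0.001],0],[[-2.0,0,0],[0,0.012,-0.001],0],[[-1.9,0,0],[0,0.013,0],0],[[-1.9,0,0],[0,0.012,0.002],0],[[-1.9,0,0],[0,0.013,0.002],0],[[-1.9,0,0],[0,0.012,0.004],0],[[-2.0,0,0],[0,0.012,0.004],0],[[-1.9,0,0],[0,0.011,0.006],0],[[-1.9,0,0],[0,0.01,0.006],0],[[-1.9,0,0],[0,0.011,0.007],0]]'

```text
time: 10.25
ee_pos: [0.6645, 0.0256, 0.2814]
tcp_rot: [131.8, -0.0, 75.5]
wrist_force: [0.1, 3.3, -1.5]
opening: 0.009
grasp_force: 25.9
```

>>> servo_tool --moves '[[[-2.0,0,0],[0,0.009,0.008],0],[[0,0,0],[0,0,0],0],[[0,0,0],[0,0,0],0]]'

```text
time: 10.55
ee_pos: [0.6751, 0.0229, 0.2801]
tcp_rot: [130.0, 0.0, 75.6]
wrist_force: [1.4, 2.8, -9.1]
opening: 0.0087
grasp_force: 27.6
```

```bash
python3 - <<'E'
from h import *
st()
p,_=camera('side');print(w('knob_top','side'),w('hood_bar','side'),w('socket','side'));cv2.imwrite('pics/s2.png',cv2.resize(p[80:290,150:400,::-1],None,fx=3,fy=2.8))
g=get_obs();S=Ro.from_euler('xyz',g['tcp_rot'],degrees=True);b=w2d(g['ee_pos']-S.apply([0,0,.0187]));print(b,np.arctan2(b[2]-80,89-b[0])-.065)
E
```

```text
10.55 [0.6751 0.0229 0.2801] [ 88.8   1.3 280.1] [130.    0.   75.6] F [ 1.4  2.8 -9.1] op 0.0087 g 27.6 q [  9. -22. -25.  40. -18. 106.]
[(0.7, array([0.5743, 0.2153, 0.1108]))] [(0.78, array([0.6602, 0.0278, 0.2907])), (0.52, array([ 0.5022, -0.0981,  0.12  ]))] [(0.91, array([ 0.6352, -0.1027,  0.2311]))]
[ 74.47805706   1.2247484  292.16365592] 1.4374560255671875
```

View pics/s2.png

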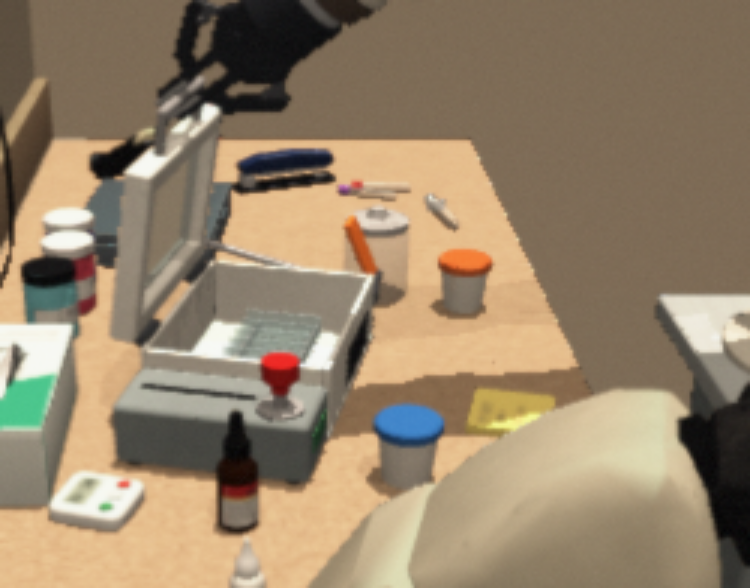

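```bash
python3 - <<'E'
from h import *
o=get_obs();p=o['ee_pos'];S=tool(50)
plan([(p,S,41,3),(p+S.apply([0,0,-.08]),S,41,3),(d2w(-30,-100,290),tool(20),0),(d2w(-8,-161,200),tool(),0),(d2w(-8,-161,97),tool(),0,4)])
E
```

```text
[[[0,0,0],[0,0,0],41],[[0,0,0],[0,0,0],41],[[-0.1,0,0],[0,0,0],41],[[0,0,0],[0,0,-0.027],41],[[0,0,0],[0,0,-0.026],41],[[0,0,0],[0,0,-0.027],41],[[7.5,0,0],[-0.025,-0.017,-0.004],0],[[7.5,0,0],[-0.025,-0.018,-0.002],0],[[7.5,0,0],[-0.026,-0.018,0],0],[[7.5,0,0],[-0.025,-0.017,0.002],0],[[6.7,0,0],[-0.02,-0.003,0.031],0],[[6.7,0,0],[-0.021,0,0.031],0]]
[[[6.6,0,0],[-0.02,0.003,0.031],0],[[0,0,0],[0,0,0.026],0],[[0,0,0],[0,0,0.026],0],[[0,0,0],[0,0,0.025],0],[[0,0,0],[0,0,0.026],0]]
end [ 0.5406 -0.1099  0.0967] [  -8.3 -160.9   96.7]
```

>>> servo_tool --moves '[[[0,0,0],[0,0,0],41],[[0,0,0],[0,0,0],41],[[0,0,0],[0,0,0],41],[[0,0,0],[0,0,-0.027],41],[[0,0,0],[0,0,-0.026],41],[[0,0,0],[0,0,-0.027],41],[[7.5,0,0],[-0.025,-0.017,-0.004],0],[[7.5,0,0],[-0.025,-0.018,-0.002],0],[[7.5,0,0],[-0.026,-0.018,0],0],[[7.5,0,0],[-0.025,-0.017,0.002],0],[[6.7,0,0],[-0.02,-0.003,0.031],0],[[6.7,0,0],[-0.021,0,0.031],0]]'

```text
time: 11.95
ee_pos: [0.5402, -0.0905, 0.2338]
tcp_rot: [173.2, -0.0, 75.5]
wrist_force: [0.9, 0.4, -0.5]
opening: -0.0003
grasp_force: 0.0
```

>>> servo_tool --moves '[[[6.6,0,0],[-0.02,0.003,0.031],0],[[0,0,0],[0,0,0],0],[[0,0,0],[0,0,0],0]]'

```text
time: 12.25
ee_pos: [0.5412, -0.1109, 0.1999]
tcp_rot: [-180.0, 0.0, 75.4]
wrist_force: [-0.1, -0.0, 1.8]
opening: 0.0002
grasp_force: 0.0
```

```bash
python3 - <<'E'
from h import *
st()
p,_=camera('side');print(w('hood_bar','side'),[w2d(x[1]) for x in w('lever_end','side')[:1]])
p,_=camera('top');print(w('rod_tip','top'),[w2d(x[1]) for x in w('lever_end','top')[:1]])
for n in ('swab_jar',):print([w2d(x[1]) for x in w(n,'top')[:1]])
plan([(d2w(-8,-161,97),tool(),0,4)])
E
```

```text
12.25 [ 0.5412 -0.1109  0.1999] [  -7.4 -161.7  199.9] [-180.     0.    75.4] F [-0.1 -0.   1.8] op 0.0002 g 0.0 q [-12.   5.   6.  92.  -0.  93.]
[(0.96, array([0.6615, 0.024 , 0.296 ])), (0.59, array([ 0.5025, -0.0992,  0.1218]))] [array([ -49.52354106, -163.87287415,  121.2       ])]
[(0.54, array([ 0.6448, -0.1048,  0.0913]))] [array([ -42.51755084, -157.00438806,  121.1       ])]
[]
[[[0.1,0,0],[0,0,0.027],0],[[0.1,0,0],[0,0,0.027],0],[[0.1,0,0],[0,0,0.026],0],[[0.1,0,0],[0,0,0.027],0]]
end [ 0.541  -0.1097  0.0966] [  -7.9 -160.6   96.6]
```

>>> servo_tool --moves '[[[0,0,0],[0,0,0.027],0],[[0,0,0],[0,0,0.027],0],[[0,0,0],[0,0,0.026],0],[[0,0,0],[0,0,0.025],0],[[0,0,0],[0,-0.008,0],0],[[0,0,0],[0,-0.008,0],0],[[0,0,0],[0,-0.008,0],0],[[0,0,0],[0,-0.008,0],0],[[0,0,0],[0,-0.008,0],0],[[0,0,0],[0,-0.007,0],0],[[0,0,0],[0,-0.007,0],0],[[0,0,0],[0,-0.006,0],0]]'

```text
time: 13.8
ee_pos: [0.4821, -0.095, 0.0962]
tcp_rot: [179.9, -0.0, 75.5]
wrist_force: [2.1, -0.1, -0.2]
opening: 0.0001
grasp_force: 0.5
```

>>> servo_tool --moves '[[[0,0,0],[0,-0.005,0],0],[[0,0,0],[0,-0.004,0],0],[[0,0,0],[0,-0.002,0],0],[[0,0,0],[0,0,0],0]]'

```text
time: 14.2
ee_pos: [0.4718, -0.0924, 0.096]
tcp_rot: [179.9, -0.0, 75.5]
wrist_force: [0.1, 0.9, -0.3]
opening: -0.0
grasp_force: 0.0
```

```bash
python3 - <<'E'
from h import *
st()
p,_=camera('side');cv2.imwrite('pics/s3.png',cv2.resize(p[80:290,150:400,::-1],None,fx=3,fy=2.8))
t=[w2d(x[1]) for x in w('rod_tip','side')[:1]];print(t)
for a in t:print('rod',np.arctan2(a[2]-50,a[0]+75.5))
E
```

```text
14.2 [ 0.4718 -0.0924  0.096 ] [ -79.3 -161.1   96. ] [179.9  -0.   75.5] F [ 0.1  0.9 -0.3] op -0.0 g 0.0 q [-11.  -5. -15.  80.  -0.  93.]
[array([  24.94340866, -129.47442359,  194.4       ])]
rod 0.9630352375162201
```

View pics/s3.png

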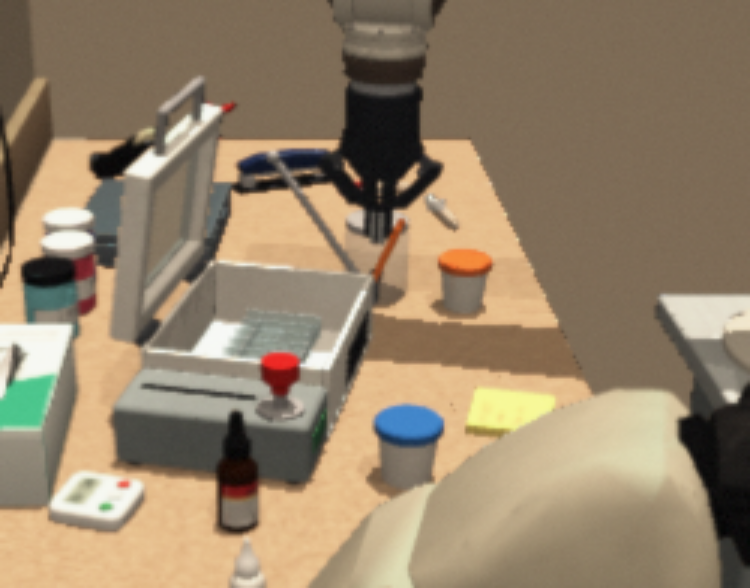

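>>> servo_tool --moves '[[[0,0,0],[0,-0.003,0],0],[[0,0,0],[0,-0.003,0],0],[[0,0,0],[0,-0.002,0],0],[[0,0,0],[0,-0.001,0],0],[[0,0,0],[0,0,0],0]]'

```text
time: 14.8
ee_pos: [0.4632, -0.0901, 0.0962]
tcp_rot: [179.9, 0.0, 75.5]
wrist_force: [-0.0, 0.4, -0.3]
opening: 0.0002
grasp_force: 0.0
```

```bash
python3 - <<'E'
from h import *
st()
p,_=camera('side')
t=[w2d(x[1]) for x in w('rod_tip','side')[:1]];print(t)
for a in t:print('rod',np.arctan2(a[2]-50,a[0]+75.5))
E
```

```text
14.8 [ 0.4632 -0.0901  0.0962] [ -88.2 -161.1   96.2] [179.9   0.   75.5] F [-0.   0.4 -0.3] op 0.0002 g 0.0 q [-11.  -6. -16.  80.  -0.  93.]
[array([   6.60860805, -129.66173799,  208.        ])]
rod 1.0915331028320907
```

>>> servo_tool --moves '[[[0,0,0],[0,-0.002,0],0],[[0,0,0],[0,-0.001,0],0],[[0,0,0],[0,-0.001,0],0],[[0,0,0],[0,0,0],0]]'

```text
time: 15.3
ee_pos: [0.4621, -0.0898, 0.0972]
tcp_rot: [179.5, -0.0, 75.5]
wrist_force: [12.0, -2.2, -2.2]
opening: 0.0002
grasp_force: 5.1
```

```bash
python3 - <<'E'
from h import *
p=get_obs()['ee_pos'];q,S=hold(1.435,50,1)
s=plan([(p+d2w(4,0,0)-d2w(0,0,0),tool(),0,1),(d2w(-85,-161,240),tool(),0,5),(d2w(-40,-60,310),tool(25),41),(q+S.apply([0,0,-.07]),S,41),(q,S,41,4)])
E
```

```text
[[[0.5,0,-0],[0,0.004,0],0],[[0,0,-0],[0,0,-0.029],0],[[0,0,-0],[0,0,-0.028],0],[[0,0,-0],[0,0,-0.029],0],[[0,0,-0],[0,0,-0.028],0],[[0,0,-0],[0,0,-0.029],0],[[-6.3,0,-0],[0.025,0.011,-0.017],41],[[-6.2,0,-0],[0.025,0.013,-0.016],41],[[-6.3,0,-0],[0.026,0.015,-0.015],41],[[-6.2,0,-0],[0.025,0.017,-0.013],41],[[-6.3,0,-0],[0.015,0.019,0.004],41],[[-6.2,0,-0],[0.015,0.018,0.006],41]]
[[[-6.3,0,-0],[0.016,0.017,0.008],41],[[-6.2,0,-0],[0.015,0.016,0.01],41],[[0,0,-0],[0,0,0.017],41],[[0,0,-0],[0,0,0.018],41],[[0,0,-0],[0,0,0.017],41],[[0,0,-0],[0,0,0.018],41]]
end [0.6744 0.0226 0.2815] [ 88.2   0.8 281.5]
```

>>> servo_tool --moves '[[[0.5,0,0],[0,0.004,0],0],[[0,0,0],[0,0,-0.029],0],[[0,0,0],[0,0,-0.028],0],[[0,0,0],[0,0,-0.029],0],[[0,0,0],[0,0,-0.028],0],[[0,0,0],[0,0,-0.029],0],[[-6.3,0,0],[0.025,0.011,-0.017],41],[[-6.2,0,0],[0.025,0.013,-0.016],41],[[-6.3,0,0],[0.026,0.015,-0.015],41],[[-6.2,0,0],[0.025,0.017,-0.013],41],[[-6.3,0,0],[0.015,0.019,0.004],41],[[-6.2,0,0],[0.015,0.018,0.006],41]]'

```text
time: 16.5
ee_pos: [0.5785, 0.0164, 0.3187]
tcp_rot: [142.6, -0.1, 75.5]
wrist_force: [0.3, -0.1, -0.8]
opening: 0.0352
grasp_force: 0.0
```

>>> servo_tool --moves '[[[-6.3,0,0],[0.016,0.017,0.008],41],[[-6.2,0,0],[0.015,0.016,0.01],41],[[0,0,0],[0,0,0],41],[[0,0,0],[0,0,0],41]]'

```text
time: 16.9
ee_pos: [0.6205, 0.0365, 0.3239]
tcp_rot: [130.6, 0.0, 75.6]
wrist_force: [0.2, 0.5, -0.0]
opening: 0.0348
grasp_force: 0.0
```

```bash
python3 - <<'E'
from h import *
st()
p,_=camera('side');cv2.imwrite('pics/s4.png',cv2.resize(p[60:270,150:400,::-1],None,fx=3,fy=2.8))
for n in('rod_tip','hood_bar','knob_top'):print(n,[w2d(x[1]).round(0) for x in w(n,'side')[:1]])
q,S=hold(1.435,50,1);plan([(q,S,41,4)])
E
```

```text
16.9 [0.6205 0.0365 0.3239] [ 32.5   0.8 323.9] [130.6   0.   75.6] F [ 0.2  0.5 -0. ] op 0.0348 g 0.0 q [ 12. -28. -23.  49. -20. 108.]
rod_tip [array([   6., -129.,  207.])]
hood_bar [array([ 77.,   3., 292.])]
knob_top [array([-58., 159., 115.])]
[[[-0.1,0,-0],[0,0.001,0.017],41],[[-0.1,0,-0],[0,0,0.018],41],[[-0.1,0,-0],[0,0,0.017],41],[[-0.1,0,-0.1],[0.001,0.001,0.018],41]]
end [0.6747 0.023  0.282 ] [ 88.3   1.3 282. ]
```

View pics/s4.png

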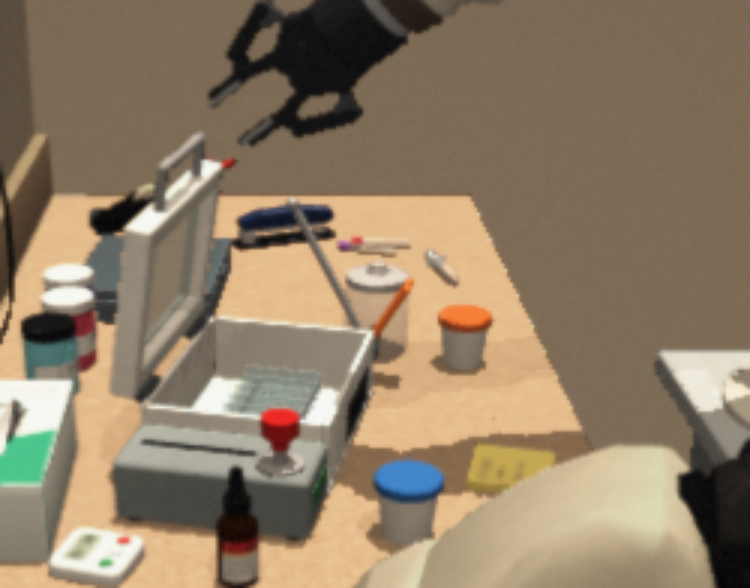

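>>> servo_tool --moves '[[[0,0,0],[0,0.001,0.017],41],[[0,0,0],[0,0,0.018],41],[[0,0,0],[0,0,0.017],41],[[0,0,0],[0,0.001,0.018],41],[[0,0,0],[0,0,0],0],[[0,0,0],[0,0,0],0],[[0,0,0],[0,0,0],0],[[0,0,0],[0,0,0],0]]' --force 25

```text
time: 17.9
ee_pos: [0.6736, 0.0222, 0.2805]
tcp_rot: [130.5, 0.1, 75.5]
wrist_force: [-0.5, -4.0, -5.4]
opening: 0.009
grasp_force: 24.3
```

```bash
python3 - <<'E'
from h import *
st()
plan(arc(1.43,.95,50,33,14,1))
E
```

```text
17.9 [0.6736 0.0222 0.2805] [ 87.5   0.3 280.5] [1.305e+02 1.000e-01 7.550e+01] F [-0.5 -4.  -5.4] op 0.009 g 24.3 q [  9. -22. -24.  41. -18. 106.]
[[[0.7,0.1,-0],[0.001,-0.005,-0.006],0],[[1.3,0,0],[0,-0.006,-0.005],0],[[1.2,0,0],[0,-0.006,-0.005],0],[[1.2,0,0],[0,-0.006,-0.004],0],[[1.2,0,0],[0,-0.007,-0.004],0],[[1.2,0,0],[0,-0.007,-0.003],0],[[1.2,0,0],[0,-0.007,-0.004],0],[[1.2,0,0],[0,-0.007,-0.002],0],[[1.3,0,0],[0,-0.007,-0.003],0],[[1.2,0,0],[0,-0.008,-0.002],0],[[1.2,0,0],[0,-0.007,-0.001],0],[[1.2,0,0],[0,-0.008,-0.002],0]]
[[[1.2,0,0],[0,-0.008,-0.001],0],[[1.2,0,0],[0,-0.007,0],0]]
end [0.576  0.0484 0.2468] [-13.5   1.3 246.8]
```

>>> servo_tool --moves '[[[0.8,0,0],[0,-0.005,-0.006],0],[[1.3,0,0],[0,-0.006,-0.005],0],[[1.2,0,0],[0,-0.006,-0.005],0],[[1.2,0,0],[0,-0.006,-0.004],0],[[1.2,0,0],[0,-0.007,-0.004],0],[[1.2,0,0],[0,-0.007,-0.003],0],[[1.2,0,0],[0,-0.007,-0.004],0],[[1.2,0,0],[0,-0.007,-0.002],0],[[1.3,0,0],[0,-0.007,-0.003],0],[[1.2,0,0],[0,-0.008,-0.002],0],[[1.2,0,0],[0,-0.007,-0.001],0],[[1.2,0,0],[0,-0.008,-0.002],0]]'

```text
time: 19.1
ee_pos: [0.5886, 0.0442, 0.256]
tcp_rot: [144.6, 0.0, 75.4]
wrist_force: [3.3, -5.7, -6.2]
opening: 0.0089
grasp_force: 24.2
```

```bash
cat >> h.py <<'E'
def hood():
    g=get_obs();S=Ro.from_euler('xyz',g['tcp_rot'],degrees=True);b=w2d(g['ee_pos']-S.apply([0,0,.0187]));print('hood',np.arctan2(b[2]-80,89-b[0])-.065,'r',np.hypot(b[2]-80,89-b[0]))
E
python3 - <<'E'
from h import *
st();hood()
camera('side')
for n in('rod_tip','socket','hood_bar'):print(n,[w2d(x[1]).round(0) for x in w(n,'side')[:1]])
s=plan(arc(1.01,.90,35,32,7,1))
E
```

```text
19.1 [0.5886 0.0442 0.256 ] [ -0.3   0.3 256. ] [144.6   0.   75.4] F [ 3.3 -5.7 -6.2] op 0.0089 g 24.2 q [ 11. -22. -19.  60. -15. 112.]
hood 1.0233428305665162 r 215.87319323331096
rod_tip [array([   4., -131.,  208.])]
socket [array([  22., -128.,  213.])]
hood_bar [array([ -8.,   4., 266.])]
[[[0.9,0.1,-0],[0.001,-0.007,0.001],0],[[0.4,0,-0],[0,-0.003,-0.001],0],[[0.4,0,-0],[0,-0.004,0],0],[[0.5,0,-0],[0,-0.003,-0],0],[[0.4,0,-0],[0,-0.004,-0],0],[[0.4,0,-0],[0,-0.003,-0],0],[[0.5,0,-0],[0,-0.004,0],0]]
end [0.5664 0.051  0.2403] [-23.5   1.4 240.3]
```

>>> servo_tool --moves '[[[0.8,0,0],[0,-0.005,0],0],[[0.4,0,0],[0,-0.004,0],0],[[0.4,0,0],[0,-0.004,0],0],[[0.5,0,0],[0,-0.004,0],0],[[0.4,0,0],[0,-0.003,0],0],[[0.4,0,0],[0,-0.003,0],0],[[0,0,0],[0,0,0],0],[[0,0,0],[0,0,0],0]]'

```text
time: 20.1
ee_pos: [0.5706, 0.049, 0.2447]
tcp_rot: [147.3, -0.0, 75.4]
wrist_force: [-3.2, -5.1, 3.7]
opening: 0.0091
grasp_force: 25.5
```

```bash
python3 - <<'E'
from h import *
st();hood()
camera('side')
for n in('rod_tip','socket','hood_bar'):print(n,[w2d(x[1]).round(0) for x in w(n,'side')[:1]])
E
```

```text
20.1 [0.5706 0.049  0.2447] [-18.9   0.5 244.7] [147.3  -0.   75.4] F [-3.2 -5.1  3.7] op 0.0091 g 25.5 q [ 12. -22. -19.  63. -14. 113.]
hood 0.9265206077140289 r 215.65336628895727
rod_tip [array([ -78., -129.,   52.])]
socket [array([   9., -127.,  205.])]
hood_bar [array([-24.,   3., 258.])]
```

>>> servo_tool --moves '[[[0,0,0],[0,-0.002,0],0],[[0,0,0],[0,-0.001,0],0],[[0,0,0],[0,0,0],0],[[0,0,0],[0,0,0],0]]'

```text
time: 20.7
ee_pos: [0.5689, 0.0495, 0.2437]
tcp_rot: [147.2, -0.0, 75.4]
wrist_force: [3.3, -6.2, 1.3]
opening: 0.0091
grasp_force: 25.2
```

```bash
python3 - <<'E'
from h import *
st();hood()
p,_=camera('side');cv2.imwrite('pics/s5.png',cv2.resize(p[60:270,150:400,::-1],None,fx=3,fy=2.8))
E
```

```text
20.7 [0.5689 0.0495 0.2437] [-20.7   0.5 243.7] [147.2  -0.   75.4] F [ 3.3 -6.2  1.3] op 0.0091 g 25.2 q [ 12. -22. -20.  63. -14. 113.]
hood 0.9169800015649183 r 215.72055181641863
```

View pics/s5.png

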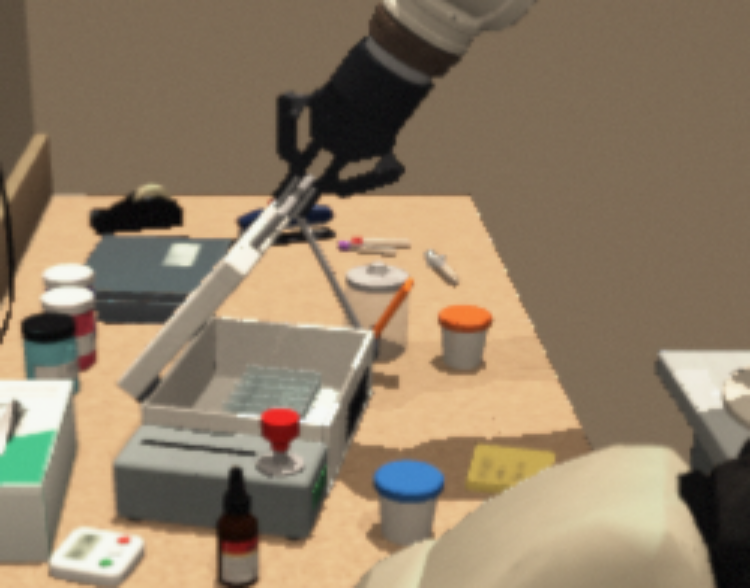

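>>> servo_tool --moves '[[[0,0,0],[0,-0.002,0],0],[[0,0,0],[0,-0.002,0],0],[[0,0,0],[0,0,0],0],[[0,0,0],[0,0,0],0]]'

```text
time: 21.15
ee_pos: [0.5672, 0.05, 0.2429]
tcp_rot: [147.0, -0.1, 75.3]
wrist_force: [15.0, -9.3, 1.3]
opening: 0.0088
grasp_force: 24.8
```

```bash
python3 - <<'E'
from h import *
st();hood()
E
```

```text
21.15 [0.5672 0.05   0.2429] [-22.5   0.6 242.9] [ 1.47e+02 -1.00e-01  7.53e+01] F [15.  -9.3  1.3] op 0.0088 g 24.8 q [ 12. -23. -20.  62. -14. 113.]
hood 0.9075610679268089 r 216.08813745968416
```

>>> servo_tool --moves '[[[0,0,0],[0,0.001,0],0],[[0,0,0],[0,0,0],20],[[0,0,0],[0,0,0],41],[[0,0,0],[0,0,0],41],[[0,0,0],[0,0,0],41],[[0,0,0],[0,0,0],41]]'

```text
time: 21.75
ee_pos: [0.5655, 0.0509, 0.2389]
tcp_rot: [147.5, -0.0, 75.5]
wrist_force: [-0.3, -0.1, 0.1]
opening: 0.0349
grasp_force: 0.0
```

```bash
python3 - <<'E'
from h import *
st()
camera('side')
for n in('socket','hood_bar'):print(n,[w2d(x[1]).round(0) for x in w(n,'side')[:1]])
o=get_obs();p=o['ee_pos'];S=tool(33)
plan([(p+S.apply([0,0,-.1]),S,41,4),(d2w(-70,100,300),tool(15),0),(d2w(-55,163,180),tool(),0)])
E
```

```text
21.75 [0.5655 0.0509 0.2389] [-24.3   1.1 238.9] [147.5  -0.   75.5] F [-0.3 -0.1  0.1] op 0.0349 g 0.0 q [ 12. -23. -20.  63. -14. 113.]
socket [array([   8., -131.,  201.])]
hood_bar [array([-27.,   1., 254.])]
[[[-0.1,0,-0],[0,0,-0.025],41],[[-0.1,0,-0],[0,0,-0.025],41],[[-0.2,0,-0],[0,0,-0.025],41],[[-0.1,0,-0],[0,-0.001,-0.025],41],[[6.0,0,-0],[0.033,-0.002,0.008],0],[[6.0,0,-0],[0.033,0,0.008],0],[[6.0,0,-0],[0.033,0,0.008],0],[[5.0,0,-0],[0.021,-0.006,0.04],0],[[5.0,0,-0],[0.021,-0.002,0.04],0],[[5.0,0,-0],[0.021,0.002,0.04],0]]
end [0.5764 0.2153 0.1805] [-54.9 162.9 180.5]
```

>>> servo_tool --moves '[[[0,0,0],[0,0,-0.025],41],[[0,0,0],[0,0,-0.025],41],[[0,0,0],[0,0,-0.025],41],[[-0.5,0,0],[0,-0.001,-0.025],41],[[6.0,0,0],[0.033,-0.002,0.008],0],[[6.0,0,0],[0.033,0,0.008],0],[[6.0,0,0],[0.033,0,0.008],0],[[5.0,0,0],[0.021,-0.006,0.04],0],[[5.0,0,0],[0.021,-0.002,0.04],0],[[5.0,0,0],[0.021,0.002,0.04],0],[[0,0,0],[0,0,0],0],[[0,0,0],[0,0,0],0]]'

```text
time: 23.1
ee_pos: [0.5767, 0.215, 0.1784]
tcp_rot: [-179.8, 0.2, 75.5]
wrist_force: [-0.1, -0.8, 1.6]
opening: 0.0001
grasp_force: 0.0
```

```bash
python3 - <<'E'
from h import *
st()
p,_=camera('side');cv2.imwrite('pics/s6.png',cv2.resize(p[60:270,150:400,::-1],None,fx=3,fy=2.8))
for n in('socket','rod_tip','hood_bar','knob_top'):print(n,[(x[0],w2d(x[1]).round(0)) for x in w(n,'side')[:1]])
plan([(d2w(-56,162,120),tool(),0)])
E
```

```text
23.1 [0.5767 0.215  0.1784] [-54.5 162.7 178.4] [-179.8    0.2   75.5] F [-0.1 -0.8  1.6] op 0.0001 g 0.0 q [ 20.  14.  14.  91.  -0. 125.]
socket []
rod_tip [(0.48, array([ 5.,  4., -1.]))]
hood_bar []
knob_top [(0.7, array([ 2.,  3., -0.]))]
[[[0.1,-0.1,-0],[-0.001,-0.001,0.032],0],[[0.2,-0.1,-0],[0,-0.001,0.032],0]]
end [0.5749 0.2147 0.1201] [-56.1 162.  120.1]
```

View pics/s6.png

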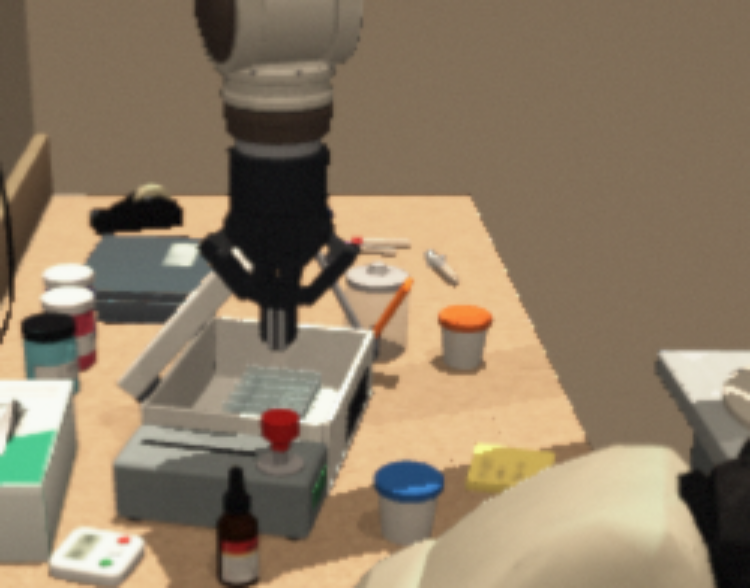

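>>> servo_tool --moves '[[[0,0,0],[-0.001,-0.001,0.03],0],[[0,0,0],[0,0,0.026],0],[[0,0,0],[0,0,0.005],0],[[0,0,0],[0,0,0.004],0],[[0,0,0],[0,0,0.004],0],[[0,0,0],[0,0,0.004],0],[[0,0,0],[0,0,0.003],0],[[0,0,0],[0,0,0.002],0],[[0,0,0],[0,0,0],0]]'

```text
time: 24.25
ee_pos: [0.5759, 0.2146, 0.1028]
tcp_rot: [180.0, -0.0, 75.5]
wrist_force: [1.4, -0.5, 2.7]
opening: 0.0002
grasp_force: 1.0
```

>>> servo_tool --moves '[[[0,0,0],[0,0,0.002],0],[[0,0,0],[0,0,0.001],0],[[0,0,0],[0,0,0.001],0],[[0,0,0],[0,0,0],0]]'

```text
time: 24.65
ee_pos: [0.5759, 0.2146, 0.1]
tcp_rot: [179.9, -0.1, 75.5]
wrist_force: [1.1, 0.1, 11.0]
opening: -0.0003
grasp_force: 5.4
```

>>> servo_tool --moves '[[[0,0,0],[0,0,0.001],0],[[0,0,0],[0,0,0],0]]'

```text
time: 24.85
ee_pos: [0.576, 0.2146, 0.1]
tcp_rot: [179.9, -0.1, 75.5]
wrist_force: [-2.4, -0.3, 16.6]
opening: -0.0
grasp_force: 8.3
```

>>> servo_tool --moves '[[[0,0,0],[0,0,-0.03],0],[[0,0,0],[0,0,-0.045],0],[[0,0,0],[0,0,-0.045],0],[[0,0,0],[0,-0.045,-0.03],0],[[0,0,0],[0,-0.045,-0.03],0],[[0,0,0],[0,-0.045,0],0],[[0,0,0],[0,-0.045,0],0],[[0,0,0],[0,0,0],0],[[0,0,0],[0,0,0],0]]'

```text
time: 25.75
ee_pos: [0.4071, 0.258, 0.2732]
tcp_rot: [180.0, -0.0, 75.6]
wrist_force: [-0.0, 0.6, 0.5]
opening: 0.0001
grasp_force: 0.0
```

```bash
python3 - <<'E'
from h import *
st()
p,_=camera('side');cv2.imwrite('pics/s7.png',cv2.resize(p[60:270,150:400,::-1],None,fx=3,fy=2.8))
for n in('socket','rod_tip','hood_bar','knob_top'):print(n,[(x[0],w2d(x[1]).round(0)) for x in w(n,'side')[:2]])
E
```

```text
25.75 [0.4071 0.258  0.2732] [-229.5  162.   273.2] [180.   -0.   75.6] F [-0.   0.6  0.5] op 0.0001 g 0.0 q [ 32.  -3.   7. 100.  -0. 137.]
socket [(0.97, array([   6., -127.,  203.]))]
rod_tip [(0.52, array([   3., -129.,  206.]))]
hood_bar [(0.69, array([-58., 163.,  97.])), (0.41, array([-110., -163.,  115.]))]
knob_top [(0.65, array([-112., -163.,  113.]))]
```

View pics/s7.png

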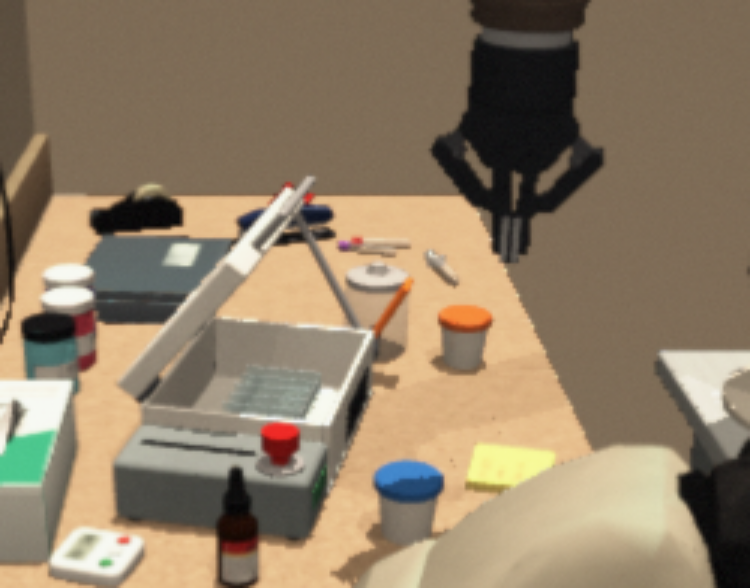

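The hood stands propped with the rod's ball in the red socket (300,205), the knob is home (280,443), and the bystanders are undisturbed. I am handing it in.

```bash
python3 -c "
from workcell import *
print(job_done())"
```

```text
the job is handed in; nothing more can be done
None
```

The dryer stands propped open, its rod's ball in the socket and carrying the hood, with the stop knob pushed home and no bystander seen to move; I handed the job in at about 26 s, and no verdict was returned.

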